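# Unlock the stake holder and press the ridge stake home

## Task

The stake holder on the jeweller's bench is locked by a sliding pin that crosses its empty recess. First draw the pin all the way back along its slot and park it, with its handle laid over sideways into the side notch, so that the recess is clear; then put the stake with the straight ridge into the recess and press it down fully home, its foot flush with the rim, the pin still parked. Do not disturb the stake with the dome, the burr stand, the file or the wooden bench pin.

Things in the scene. Friction and masses are not known exactly. Their poses are not given: they have to be found in the camera images.
- holder: Fixed steel stake holder. Origin: on the bench under the recess's centre. Dark body 91 (x) x 83 (y) x 46 mm high with an open recess in its top. From its -x face a steel sleeve 40 mm wide (y -20 to 20), top 54 mm above the bench, runs along -x to x = -137.5 mm; the locking pin slides in its bore (axis along x at y = 0, 38 mm above the bench).
- recess (a point): Centre of the recess mouth, on the rim 46 mm above the bench; axes as the holder. Recess 67 (x) x 59 (y) mm, 24 mm deep to its hard floor. A brass ejector plate stands 6 to 8 mm proud of the floor; it must be pressed down against about 8 N of friction before a stake's foot can reach the floor, and stays down.
- slot (a point): Middle of the slot in the sleeve's top (54 mm above the bench), axes as the holder: 13.5 mm wide, open from x = -57.5 to x = -117.5 mm of the holder's origin. The pin's stem stands up in it and travels along it; at both ends the bore is covered.
- notch (a point): Middle of the side notch at the bore's height, 38 mm above the bench; axes as the holder. Here, at the slot's far (-x) end, x = -100.5 to -117.5 mm from the holder's origin, the sleeve's +y cheek (y 7 to 20 mm) is cut away down to 31 mm above the bench.
- pin: Loose steel locking pin, captive in the sleeve. Origin: on the rod's axis at the foot of the stem. Rod 12 mm in diameter along x, 60 mm to +x (the tip, crossing the recess at the start), 62 mm to -x. Stem 10 mm in diameter along +z, with a ball 18 mm in diameter at its end. Starts with the stem up, within 8 degrees, near the slot's +x end.
- pin_knob (a point): Centre of the ball on the pin's stem, 46 mm from the rod's axis: about 84 mm above the bench with the stem upright, about 35 mm when it lies over in the notch.
- pin_tip (a point): Tip of the pin's rod, on its axis, 60 mm to +x of the stem.
- ridge_stake: Loose aluminium stake with the straight ridge, 0.2 to 0.45 kg. Origin: centre of its underside. Foot 64 (x) x 56 (y) x 24 mm high; on it a ridge along x, 60 mm long, 20 mm thick (y), with a round top 60 mm above the underside. It fits the recess either way round, its x along the holder's x. Starts upright on the bench at any yaw.
- ridge_top (a point): Top middle of the ridge, 60 mm above the stake's underside. Axes as the stake.
- dome_stake: Bystander: loose aluminium stake with the same 64 x 56 x 24 mm foot but a round mushroom dome 44 mm across, 61 mm high overall. Origin: centre of its underside.
- burr_stand: Bystander: round two-step wooden stand, 80 mm across and 52 mm high, burrs sticking up to 72 mm. Origin: centre of its underside. Stands beside the holder's recess.
- file: Bystander: file lying along its x axis, about 180 mm long, wooden handle (22 mm wide, 18 mm high) to -x. Origin: under its middle. Lies beside the sleeve.
- bench_pin: Bystander: flat wooden bench pin with a V cut, 134 (x) x 65 x 18 mm. Origin: under its middle.
Not all that is in view belongs to the job. What is shaped like the pin but pink is not meant.

How it is judged:
On the way, in this order (a step that is already met when the one before it is completed fails the run):
1. the pin is drawn back clear of the recess and its handle lies over in the side notch, while the ridge stake is still away from the recess (z of pin_knob in the frame of holder below 0.05 m and y of pin_knob in the frame of holder above 0.035 m and x of pin_knob in the frame of holder between -0.1175 and -0.1005 m and x of pin_tip in the frame of holder below -0.0375 m and horizontal distance between ridge_stake and holder above 0.05 m), for 0.2 s.
2. the ridge stake is down in the recess, its foot flush with the rim (horizontal distance between ridge_stake and holder below 0.006 m and z of ridge_stake in the frame of holder between 0.019 and 0.024 m and angle between ridge_stake's own z axis and vertical below 0.06 rad and angle between the x axis of ridge_stake and the x axis of holder, either way round below 0.12 rad), for 0.2 s.
At the end, for the whole second after the job is handed in: Pin parked: ball under 50 mm above the bench, over 35 mm to the holder's +y, within the notch along x, tip 4 mm or more inside the bore. Ridge stake in the recess: foot flush within 2 mm, upright within 0.06 rad, centred within 6 mm, aligned within 0.12 rad. Both at rest (all of step 2 and z of pin_knob in the frame of holder below 0.05 m and y of pin_knob in the frame of holder above 0.035 m and x of pin_knob in the frame of holder between -0.1175 and -0.1005 m and x of pin_tip in the frame of holder below -0.0375 m and linear speed of each of pin, ridge_stake below 0.02 m/s); the robot touches nothing.
It fails at once if the dome stake is moved by more than 30 mm or tipped over (distance of dome_stake from where it was at the start of the episode above 0.03 m or angle between dome_stake's own z axis and vertical above 0.5 rad).
It fails at once if the burr stand is moved by more than 30 mm or tipped over (distance of burr_stand from where it was at the start of the episode above 0.03 m or angle between burr_stand's own z axis and vertical above 0.5 rad).
It fails at once if the file is moved by more than 30 mm or tipped over (distance of file from where it was at the start of the episode above 0.03 m or angle between file's own z axis and vertical above 0.5 rad).
It fails at once if the bench pin is moved by more than 30 mm or tipped over (distance of bench_pin from where it was at the start of the episode above 0.03 m or angle between bench_pin's own z axis and vertical above 0.5 rad).
It also fails if it takes over 58 s, if anything falls off the work surface, if the arm or the gripper's body presses on something with over 40 N, if the wrist force passes 120 N, or if a joint passes its speed limit or range.

## Robot

A 6-joint arm with a two-finger parallel gripper is mounted at the origin on the work surface. World frame = base frame: x ahead of the robot, y to its left, z up, the work surface at z = 0. Lengths are in m, angles in rad, forces in N, time in s.
With the tool pointing down it reaches from about 0.375 to 0.975 m from the base axis. Payload 3.8 kg.
Tool frame: the origin (TCP) lies midway between the tips of the shut fingers; the grasp point (between the pads) lies 19 mm behind it; z points along the fingers, y is the line along which they close (so a half turn about z gives the same grasp; the last joint's range is limited). The gripper opens to 85 mm and grips with 20 to 120 N. Pads are 22 mm wide; open, the fingers measure 114 mm over their backs; the gripper's body (76 mm by 85 mm) begins 54 mm behind the grasp point. The pads swing forward as they close: fully open they stand 13 mm farther back than shut.
Start: joints at [1.083, 0.264, 1.604, -0, 1.274, -0.037], TCP at [0.294, 0.608, 0.231] pointing down, gripper open.
Joint ranges: [-2.63, 2.63], [-0.94, 2.18], [0.31, 2.57], [-1.31, 4.45], [0, 2.66], [-2.55, 2.55]. Speed limits (rad/s): [2.57, 2.57, 3.14, 3.14, 3.14, 3.14].

## Interface

Orientations are given as a rotation vector (axis times angle).
In Python, from workcell import * gives the robot as it stands. The module is installed in compiled form; this text tells all that it offers.
- The arm moves only by the tool apply_moves, never from a script. Its arguments are lists of equal length, an entry for each row: "fingers": the opening, from 0 (shut) to 1 (fully open); "travel": the shift along the tool's x, y, z normalised to -1 to 1, where 1 is 0.05 m, a list of three; "rotation": the turn, a rotation vector about the tool's x, y, z normalised to -1 to 1, where 1 is 6 degrees, a list of three. In form: {"fingers": [fingers, ...], "travel": [[dx, dy, dz], ...], "rotation": [[ax, ay, az], ...]}. A call has 1 to 12 rows; each row shifts and turns the commanded pose from where the row before left it, along the tool's axes as they then stand; what a row does not reach is not made up. A row lasts 1/10 s, in which the tool goes at most 50 mm and 8.59 degrees, less where a joint would pass 70% of its speed; a pose out of reach is approached as far as the arm can. A call with a number of a shift or a turn outside -1 to 1 is refused whole. A call with a gripper value outside its range is refused whole. The fingers move at their own pace and stop on an object; "newtons" is the grip in N (left out, the last holds). Time passes only in rows, so rows that do not move let the fingers close. It gives the time, the measured TCP pose, the force, the opening and the grip force at its end, in the units of the state.
- read_state(): the state, without advancing time (a new reading comes with each control period).
- read_camera(name): name is "side" or "top" or "wrist"; returns a dict with "image" (420x560x3 uint8, red, green, blue), "fx", "fy", "cx", "cy" (pixels), "extrinsics" (4x4, takes a point from world to camera coordinates). Camera axes: x right, y down, z forward; pixel columns grow to the right and rows downward; lengths in m; the calibration is good to about 2 mm. A picture is of the moment at which its call begins. There is no depth.
- finish_job(): hands the job in; it is judged then, once.
Trained networks look in the newest picture that a camera, given by its name, has taken for a name from the list of things; names that differ only in an ending like _2 or _b are one class to them, and where a whole thing is asked for, a point or a joint stands for the part that bears it (a point fixed in the world has none). Each returns a list of dicts, best first, with "p" (0 to 1); they miss things now and then, are a little off and sometimes report something else, mostly with a low value. They report only what shows in the picture. A call takes as long as a camera call. They do not tell look-alikes from the thing itself.
- regions_of(camera, name): "mask" (420x560 bool, what is visible of it) and "bbox" ([left, top, width, height] in pixels, round what is visible of it).
- tip_of(camera, name): "location" ([column, row] in pixels: a listed point, or the origin of a listed thing).
The state is a dict: "time": time; "q": joint angles; "joint_vel": joint speeds; "joint_torque": joint torques, N m; "tool_pos": TCP position; "tcp_rot": TCP orientation; "wrist_force": force on the tool from outside, world axes, zero at the start; "torque": the same for the moment, N m; "width": opening from 0.0 (shut) to 1.0 (fully open); "grip_force": force on a finger pad.
Only numpy, scipy, OpenCV 4.12 (cv2) and the standard library are available. Lean on these libraries where they do the work, as an engineer would, in place of code of your own. Each camera call takes 0.05 s, during which the arm holds its last target. There are 200 camera calls.

## Working session

There is one attempt and no reset: what is moved stays moved. The work goes in short steps, Python scripts to look and compute and a tool call to move; the robot and the scene stay as the last step left them, time stands still between calls to the robot, and variables do not carry over. Pictures are saved under pics/ and viewed, at most 10 in all, crops included, and the job is handed in when it is done.

Besides the shell and the picture viewer there is one more tool, called by a JSON object that holds its "fn" and its "kwargs". apply_moves: Moves the arm, as the interface text tells. Scaled input: -1 to 1 covers 0.05 m each way for a shift and 6 degrees each way for a turn. Its arguments: {"type":"object","properties":{"fingers":{"type":"array","items":{"type":"number"}},"travel":{"type":"array","items":{"type":"array","items":{"type":"number"}}},"rotation":{"type":"array","items":{"type":"array","items":{"type":"number"}}},"newtons":{"type":"number"}},"required":["fingers","travel","rotation"]}

```bash
mkdir -p pics
cat > h.py <<'E'
from workcell import *
import numpy as np, cv2
from scipy.spatial.transform import Rotation as R
def cam(n):
    c=read_camera(n); return c
def proj(c,p):
    q=c["extrinsics"]@np.append(p,1); return np.array([c["fx"]*q[0]/q[2]+c["cx"],c["fy"]*q[1]/q[2]+c["cy"]])
def ray(c,px):
    E=c["extrinsics"];Rm=E[:3,:3];o=-Rm.T@E[:3,3]
    d=Rm.T@np.array([(px[0]-c["cx"])/c["fx"],(px[1]-c["cy"])/c["fy"],1]);return o,d/np.linalg.norm(d)
def atz(c,px,z):
    o,d=ray(c,px);return o+d*(z-o[2])/d[2]
def tri(obs):
    A=np.zeros((3,3));b=np.zeros(3);rs=[ray(c,p) for c,p in obs]
    for o,d in rs:
        P=np.eye(3)-np.outer(d,d);A+=P;b+=P@o
    x=np.linalg.solve(A,b);return x,[round(float(np.linalg.norm((np.eye(3)-np.outer(d,d))@(x-o)))*1000,1) for o,d in rs]
def save(n,im): cv2.imwrite("pics/"+n,im[:,:,::-1])
E
cat > a.py <<'E'
from h import *
np.set_printoptions(precision=3,suppress=True)
C={}
for n in ("top","side"):
    c=C[n]=cam(n); save(n+"0.png",c["image"])
    print(n,"campos",ray(c,(280,210))[0],"dir",ray(c,(280,210))[1])
    for k in ("recess","slot","notch","pin_knob","pin_tip","ridge_top","ridge_stake","holder","dome_stake","burr_stand","file","bench_pin"):
        t=tip_of(n,k); print(n,k,[(np.round(x["location"]).tolist(),round(x["p"],2)) for x in t[:3]])
s=read_state();print(s["time"],s["tool_pos"],s["tcp_rot"],s["width"],s["wrist_force"])
E
python3 a.py
```

```text
top campos [0.51  0.024 1.091] dir [ 0.058  0.007 -0.998]
top recess [([382.0, 199.0], 0.64), ([160.0, 204.0], 0.59)]
top slot [([381.0, 235.0], 0.76)]
top notch [([371.0, 241.0], 0.85)]
top pin_knob [([386.0, 224.0], 0.6), ([298.0, 221.0], 0.58)]
top pin_tip [([385.0, 200.0], 0.67), ([277.0, 231.0], 0.57), ([386.0, 223.0], 0.21)]
top ridge_top [([211.0, 238.0], 0.95), ([387.0, 197.0], 0.64)]
top ridge_stake [([216.0, 238.0], 0.61)]
top holder [([381.0, 199.0], 0.96)]
top dome_stake [([214.0, 176.0], 0.7)]
top burr_stand [([431.0, 192.0], 0.7)]
top file [([412.0, 262.0], 0.77)]
top bench_pin [([163.0, 203.0], 0.56)]
side campos [ 0.434 -0.706  0.545] dir [ 0.145  0.841 -0.522]
side recess [([331.0, 313.0], 0.68)]
side slot [([276.0, 311.0], 0.77)]
side notch [([257.0, 313.0], 0.83)]
side pin_knob [([288.0, 297.0], 0.67), ([275.0, 239.0], 0.55)]
side pin_tip [([266.0, 248.0], 0.69), ([331.0, 320.0], 0.53)]
side ridge_top [([248.0, 189.0], 0.83), ([277.0, 312.0], 0.22)]
side ridge_stake [([249.0, 208.0], 0.66)]
side holder [([330.0, 337.0], 0.92), ([277.0, 313.0], 0.73), ([235.0, 385.0], 0.64)]
side dome_stake [([316.0, 202.0], 0.58)]
side burr_stand [([360.0, 403.0], 0.79)]
side file [([240.0, 388.0], 0.91)]
side bench_pin [([272.0, 182.0], 0.91)]
1.3 [0.294 0.608 0.231] [-0.702 -3.062  0.   ] 1.0041095704259764 [ 0.035  0.827 -0.157]
```

Run:
```python
import cv2
a=cv2.imread("pics/top0.png");b=cv2.imread("pics/side0.png")
cv2.imwrite("pics/top0c.png",cv2.resize(a[130:330,120:480],None,fx=2.2,fy=2.2,interpolation=cv2.INTER_CUBIC))
cv2.imwrite("pics/side0c.png",cv2.resize(b[150:420,150:450],None,fx=2.2,fy=2.2,interpolation=cv2.INTER_CUBIC))
```

```text
(no output)
```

View pics/top0c.png

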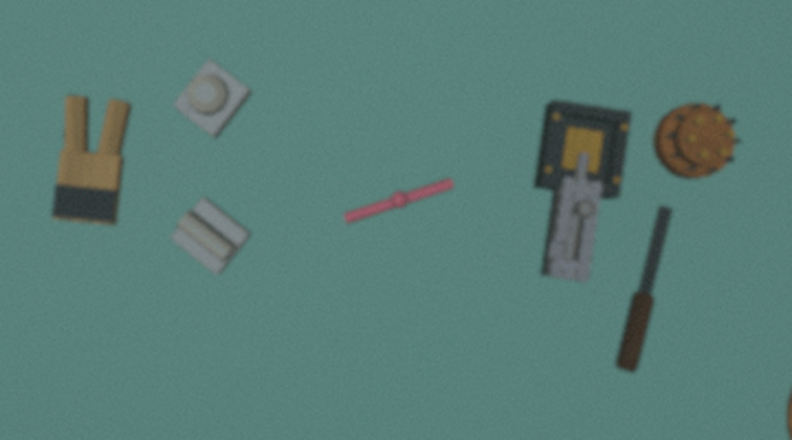

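View pics/side0c.png

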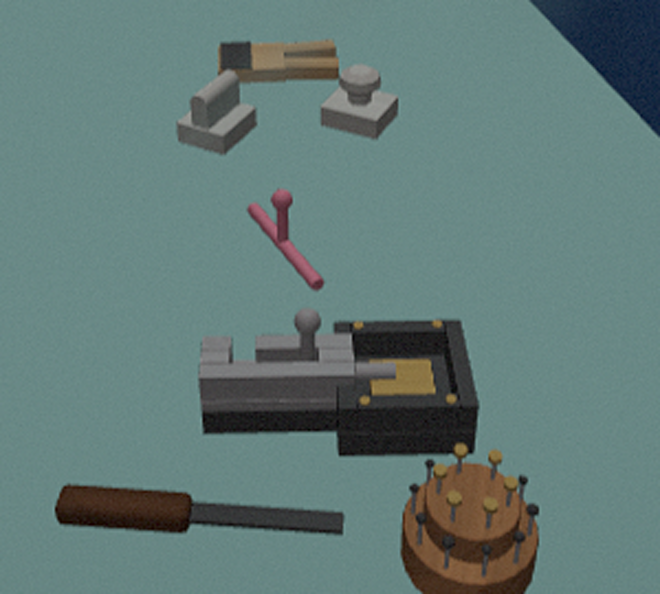

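Top view: the grey pin's ball is at (386,224), sleeve running down from the holder recess at (382,199); ridge stake at (214,238), dome stake at (214,174), bench pin at (160,204), burr stand (435,192), file (412,260). Side view: ball (288,297), recess (331,313), ridge stake (247,200), dome (314,195).
Candidates for the pin: grey (386,224) top / (288,297) side, and pink (302,221) / (278,240), which is a decoy, so grey. Candidates for the stake: straight ridge (214,238) and dome (214,174), so the former.

```bash
cat > b.py <<'E'
from h import *
np.set_printoptions(precision=4,suppress=True)
N={}
C={n:cam(n) for n in ("top","side")}
near={"recess":((382,199),(331,313)),"slot":((381,235),(276,311)),"notch":((371,241),(257,313)),"pin_knob":((386,224),(288,297)),"ridge_top":((211,238),(248,189)),"holder":((381,199),(330,337)),"dome_stake":((214,176),(316,202)),"pin_tip":((385,200),(331,320))}
for k,g in near.items():
    ob=[]
    for n,gg in zip(("top","side"),g):
        L=[t["location"] for t in tip_of(n,k) if np.hypot(*(np.array(t["location"])-gg))<10]
        if L: ob.append((C[n],L[0]))
    if len(ob)==2: print(k,*tri(ob))
    else: print(k,"missed")
def rect(k,g,z,n="top"):
    for r in regions_of(n,k):
        x,y,w,h=r["bbox"]
        if abs(x+w/2-g[0])<25 and abs(y+h/2-g[1])<45:
            m=r["mask"].astype(np.uint8);cs,_=cv2.findContours(m,cv2.RETR_EXTERNAL,cv2.CHAIN_APPROX_NONE)
            c=max(cs,key=cv2.contourArea).reshape(-1,2)
            P=np.array([atz(C[n],p,z)[:2] for p in c]).astype(np.float32)
            print(k,r["p"],"rect",cv2.minAreaRect(P*1000),"bbox",r["bbox"]);return
rect("ridge_stake",(214,238),.024);rect("holder",(381,215),.046);rect("file",(412,262),.015);rect("burr_stand",(431,192),.05);rect("dome_stake",(214,176),.024)
print(read_state()["time"])
E
python3 b.py
```

```text
recess [ 0.5967 -0.2087  0.0424] [0.9, 0.9]
slot missed
notch [ 0.4879 -0.179   0.033 ] [1.7, 1.7]
pin_knob missed
ridge_top [0.5126 0.1841 0.0578] [3.6, 3.6]
holder [ 0.5948 -0.2112 -0.0018] [0.6, 0.6]
dome_stake [0.6686 0.1878 0.0019] [4.9, 4.9]
pin_tip [ 0.5918 -0.2119  0.0316] [2.1, 2.1]
ridge_stake 0.67 rect ((514.0601196289062, 183.34742736816406), (69.68655395507812, 56.89653396606445), 49.895381927490234) bbox [200.8, 224.5, 30.7, 30.6]
holder 0.91 rect ((548.4375, -201.65745544433594), (90.58631896972656, 183.16009521484375), 79.28360748291016) bbox [361.7, 178.0, 44.0, 81.8]
file 0.58 rect ((443.3973083496094, -279.4725036621094), (24.700054168701172, 175.4055633544922), 71.84672546386719) bbox [400.5, 224.3, 22.6, 73.2]
burr_stand 0.73 rect ((596.0747680664062, -323.63568115234375), (82.29791259765625, 75.94571685791016), 87.50066375732422) bbox [417.8, 177.9, 34.6, 33.4]
dome_stake 0.66 rect ((659.92724609375, 177.60601806640625), (62.20145034790039, 66.93017578125), 49.99728012084961) bbox [197.0, 156.4, 39.0, 39.1]
2.45
```

```bash
cat >> h.py <<'E'
np.set_printoptions(precision=3,suppress=True)
def plan(tgt,yaw,n,s=None,p0=None,R0=None):
    """rows to world tgt, tool y at yaw (deg, mod 180, nearest), tool down, in n rows"""
    s=s or read_state(); p=np.array(s["tool_pos"] if p0 is None else p0); M=R.from_rotvec(s["tcp_rot"]).as_matrix() if R0 is None else R0
    cur=np.degrees(np.arctan2(M[1,1],M[0,1])); d=(yaw-cur+90)%180-90
    y=np.radians(cur+d); T=np.array([[np.sin(y),np.cos(y),0],[-np.cos(y),np.sin(y),0],[0,0,-1]])
    rv=R.from_matrix(M.T@T).as_rotvec()/n; st=(np.array(tgt)-p)/n
    print("yaw from",round(cur,1),"turn",round(d,1),"dist",np.array(tgt)-p)
    tr=[]
    for i in range(n):
        tr.append(np.round(M.T@st/0.05,3).tolist()); M=M@R.from_rotvec(rv).as_matrix()
    print("travel",tr);print("rotation",[np.round(np.degrees(rv)/6,3).tolist()]*n)
E
python3 - <<'E'
from h import *
c=cam("wrist");s=read_state()
T=np.eye(4);T[:3,:3]=R.from_rotvec(s["tcp_rot"]).as_matrix();T[:3,3]=s["tool_pos"]
print(np.linalg.inv(c["extrinsics"]@T), c["fx"])
plan((0.50,-0.19,0.28),-9,24)
E
```

```text
[[ 0.    -0.95  -0.311  0.082]
 [ 1.     0.    -0.001 -0.   ]
 [ 0.001 -0.311  0.95  -0.144]
 [ 0.     0.     0.     1.   ]] 292.26273446000357Traceback (most recent call last):
  File "<stdin>", line 5, in <module>
  File "h.py", line 25, in plan
    rv=R.from_matrix(M.T@T).as_rotvec()/n; st=(np.array(tgt)-p)/n
       ~~~~~~~~~~~~~^^^^^^^
  File "scipy/spatial/transform/_rotation.pyx", line 1143, in scipy.spatial.transform._rotation.Rotation.from_matrix
ValueError: Non-positive determinant (left-handed or null coordinate frame) in rotation matrix 0: [[-0.29  -0.957 -0.   ]
 [-0.957  0.29   0.   ]
 [ 0.    -0.     1.   ]].
```

```bash
sed -i 's/T=np.array(\[\[np.sin(y),np.cos(y),0\],\[-np.cos(y),np.sin(y),0\]/T=np.array([[-np.sin(y),np.cos(y),0],[np.cos(y),np.sin(y),0]/' h.py
python3 - <<'E'
from h import *
c,d=cam("top"),cam("side");print(tri([(c,(386,224)),(d,(288,297))]))
plan((0.53,-0.19,0.18),-9,24)
E
```

```text
(array([ 0.53 , -0.202,  0.081]), [0.8, 0.8])
yaw from 64.2 turn -73.2 dist [ 0.236 -0.798 -0.051]
travel [[-0.467, -0.513, 0.043], [-0.493, -0.487, 0.043], [-0.518, -0.46, 0.043], [-0.542, -0.432, 0.043], [-0.564, -0.402, 0.043], [-0.585, -0.372, 0.043], [-0.604, -0.34, 0.043], [-0.621, -0.308, 0.043], [-0.637, -0.274, 0.043], [-0.65, -0.24, 0.043], [-0.662, -0.205, 0.043], [-0.672, -0.17, 0.043], [-0.68, -0.134, 0.043], [-0.686, -0.097, 0.043], [-0.69, -0.061, 0.043], [-0.693, -0.024, 0.043], [-0.693, 0.013, 0.043], [-0.691, 0.05, 0.043], [-0.688, 0.087, 0.043], [-0.682, 0.123, 0.043], [-0.675, 0.159, 0.043], [-0.665, 0.195, 0.043], [-0.654, 0.23, 0.043], [-0.641, 0.264, 0.043]]
rotation [[0.0, -0.0, 0.508], [0.0, -0.0, 0.508], [0.0, -0.0, 0.508], [0.0, -0.0, 0.508], [0.0, -0.0, 0.508], [0.0, -0.0, 0.508], [0.0, -0.0, 0.508], [0.0, -0.0, 0.508], [0.0, -0.0, 0.508], [0.0, -0.0, 0.508], [0.0, -0.0, 0.508], [0.0, -0.0, 0.508], [0.0, -0.0, 0.508], [0.0, -0.0, 0.508], [0.0, -0.0, 0.508], [0.0, -0.0, 0.508], [0.0, -0.0, 0.508], [0.0, -0.0, 0.508], [0.0, -0.0, 0.508], [0.0, -0.0, 0.508], [0.0, -0.0, 0.508], [0.0, -0.0, 0.508], [0.0, -0.0, 0.508], [0.0, -0.0, 0.508]]
```

{"fn": "apply_moves", "kwargs": {"fingers": [1,1,1,1,1,1,1,1,1,1,1,1], "travel": [[-0.47,-0.51,0.04],[-0.49,-0.49,0.04],[-0.52,-0.46,0.04],[-0.54,-0.43,0.04],[-0.56,-0.4,0.04],[-0.58,-0.37,0.04],[-0.6,-0.34,0.04],[-0.62,-0.31,0.04],[-0.64,-0.27,0.04],[-0.65,-0.24,0.04],[-0.66,-0.2,0.04],[-0.67,-0.17,0.04]], "rotation": [[0,0,0.51],[0,0,0.51],[0,0,0.51],[0,0,0.51],[0,0,0.51],[0,0,0.51],[0,0,0.51],[0,0,0.51],[0,0,0.51],[0,0,0.51],[0,0,0.51],[0,0,0.51]]}}

```text
time: 3.8
tool_pos: [0.4118, 0.2083, 0.2075]
tcp_rot: [1.633, 2.683, 0.001]
wrist_force: [0.0, 0.3, -0.0]
width: 0.998
grip_force: 0.0
```

{"fn": "apply_moves", "kwargs": {"fingers": [1,1,1,1,1,1,1,1,1,1,1,1], "travel": [[-0.68,-0.13,0.04],[-0.69,-0.1,0.04],[-0.69,-0.06,0.04],[-0.69,-0.02,0.04],[-0.69,0.01,0.04],[-0.69,0.05,0.04],[-0.69,0.09,0.04],[-0.68,0.12,0.04],[-0.67,0.16,0.04],[-0.66,0.2,0.04],[-0.65,0.23,0.04],[-0.64,0.26,0.04]], "rotation": [[0,0,0.51],[0,0,0.51],[0,0,0.51],[0,0,0.51],[0,0,0.51],[0,0,0.51],[0,0,0.51],[0,0,0.51],[0,0,0.51],[0,0,0.51],[0,0,0.51],[0,0,0.51]]}}

```text
time: 5.0
tool_pos: [0.5286, -0.1901, 0.1834]
tcp_rot: [2.396, 2.032, 0.001]
wrist_force: [0.8, 0.2, 0.5]
width: 1.004
grip_force: 0.0
```

```bash
cat > c.py <<'E'
from h import *
import sys
c=cam("wrist");save(sys.argv[1],cv2.resize(c["image"],(784,588),interpolation=cv2.INTER_CUBIC))
for k in sys.argv[2:]:
    z={"recess":.046,"slot":.054,"notch":.038,"pin_knob":.084,"pin_tip":.038,"ridge_top":.06,"holder":0}.get(k,0)
    print(k,[(np.round(t["location"],1).tolist(),round(t["p"],2),np.round(atz(c,t["location"],z),4)) for t in tip_of("wrist",k)[:2]])
s=read_state();print(s["time"],s["tool_pos"],s["tcp_rot"],s["wrist_force"])
E
python3 c.py w1.png recess slot notch pin_knob pin_tip holder
```

```text
recess [([351.7, 208.2], 0.77, array([ 0.595, -0.212,  0.046]))]
slot [([262.7, 209.2], 0.78, array([ 0.507, -0.196,  0.054])), ([284.9, 209.3], 0.63, array([ 0.529, -0.2  ,  0.054]))]
notch [([240.3, 193.0], 0.79, array([ 0.486, -0.18 ,  0.038]))]
pin_knob [([283.2, 225.3], 0.59, array([ 0.526, -0.205,  0.084]))]
pin_tip [([342.5, 208.3], 0.82, array([ 0.587, -0.214,  0.038]))]
holder [([339.6, 195.4], 0.89, array([ 0.592, -0.211,  0.   ])), ([356.0, 285.9], 0.54, array([ 0.6  , -0.335,  0.   ]))]
5.35 [ 0.528 -0.188  0.183] [-2.392 -2.036 -0.   ] [-0.168  0.895 -0.299]
```

View pics/w1.png

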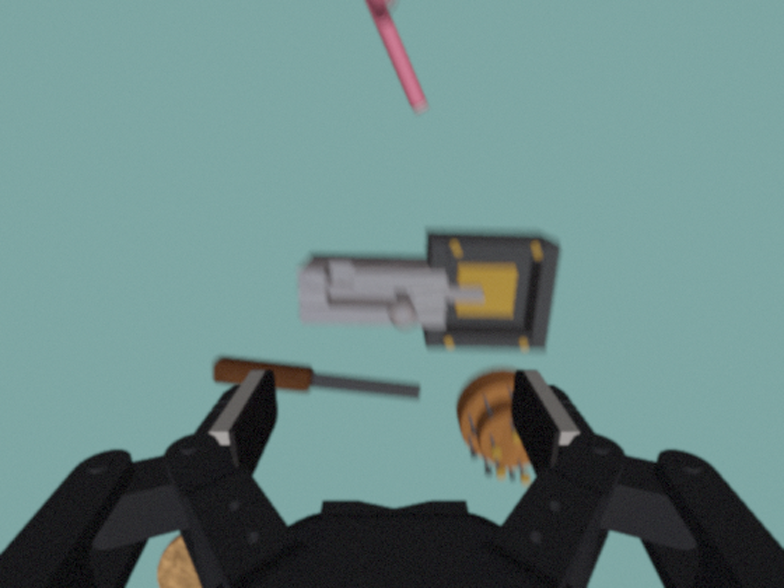

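Wrist view: the ball is at about (402,314) of the enlarged picture (287,224 raw), sleeve from (300,293) to (447,300), recess centre (490,290). This agrees with the top/side ball at (0.53,-0.202,0.081), against 84 mm expected. Going down on the ball.

Run:
```python
from h import *
plan((0.528,-0.2035,0.072),-10,6)
```

```text
yaw from -9.2 turn -0.8 dist [ 0.    -0.016 -0.111]
travel [[-0.052, 0.009, 0.371], [-0.052, 0.009, 0.371], [-0.052, 0.009, 0.371], [-0.052, 0.009, 0.371], [-0.052, 0.009, 0.371], [-0.052, 0.009, 0.371]]
rotation [[-0.001, -0.001, 0.022], [-0.001, -0.001, 0.022], [-0.001, -0.001, 0.022], [-0.001, -0.001, 0.022], [-0.001, -0.001, 0.022], [-0.001, -0.001, 0.022]]
```

{"fn": "apply_moves", "kwargs": {"fingers": [0.6,0.6,0.6,0.6,0.6,0.6,0.6,0,0,0,0,0], "travel": [[-0.05,0.01,0.37],[-0.05,0.01,0.37],[-0.05,0.01,0.37],[-0.05,0.01,0.37],[-0.05,0.01,0.37],[-0.05,0.01,0.37],[0,0,0],[0,0,0],[0,0,0],[0,0,0],[0,0,0],[0,0,0]], "rotation": [[0,0,0.02],[0,0,0.02],[0,0,0.02],[0,0,0.02],[0,0,0.02],[0,0,0.02],[0,0,0],[0,0,0],[0,0,0],[0,0,0],[0,0,0],[0,0,0]], "newtons": 25}}

```text
time: 6.55
tool_pos: [0.5297, -0.2043, 0.0738]
tcp_rot: [2.405, 2.018, 0.002]
wrist_force: [-1.0, -0.3, 6.0]
width: 0.185
grip_force: 24.5
```

{"fn": "apply_moves", "kwargs": {"fingers": [0.4,0.4,0.4,0.4,0,0,0,0], "travel": [[0,0,0],[0,0,0],[0,0,0.1],[0,0,0.06],[0,0,0],[0,0,0],[0,0,0],[0,0,0]], "rotation": [[0,0,0],[0,0,0],[0,0,0],[0,0,0],[0,0,0],[0,0,0],[0,0,0],[0,0,0]], "newtons": 30}}

```text
time: 7.35
tool_pos: [0.5285, -0.2038, 0.064]
tcp_rot: [-2.406, -2.019, 0.0]
wrist_force: [-0.6, -0.3, -2.1]
width: 0.181
grip_force: 29.2
```

Run:
```python
from h import *
s=read_state();p=np.array(s["tool_pos"]);print(p,s["width"],s["wrist_force"])
a=np.radians(-10);ex=np.array([np.cos(a),np.sin(a)]);ey=np.array([-ex[1],ex[0]])
for H in ((.595,-.2115),(.5935,-.211)): d=p[:2]-np.array(H);print(d@ex,d@ey)
```

```text
[ 0.528 -0.204  0.064] 0.18054508329586863 [-0.64  -0.314 -2.146]
-0.06684535677235587 -0.00394721985820995
-0.06528132105400415 -0.004179151468215669
```

{"fn": "apply_moves", "kwargs": {"fingers": [0,0,0,0,0,0,0], "travel": [[0,-0.14,0],[0,-0.14,0],[0,-0.14,0],[0,-0.14,0],[0,-0.14,0],[0,-0.14,0],[0,0,0]], "rotation": [[0,0,0],[0,0,0],[0,0,0],[0,0,0],[0,0,0],[0,0,0],[0,0,0]]}}

```text
time: 8.05
tool_pos: [0.486, -0.1963, 0.0641]
tcp_rot: [-2.406, -2.019, 0.001]
wrist_force: [-0.5, 0.3, -2.3]
width: 0.185
grip_force: 29.3
```

{"fn": "apply_moves", "kwargs": {"fingers": [0,0], "travel": [[0,-0.04,0],[0,0,0]], "rotation": [[0,0,0],[0,0,0]]}}

```text
time: 8.25
tool_pos: [0.4855, -0.1963, 0.0644]
tcp_rot: [2.406, 2.019, 0.0]
wrist_force: [-0.4, -0.2, -2.2]
width: 0.187
grip_force: 29.3
```

{"fn": "apply_moves", "kwargs": {"fingers": [0,0], "travel": [[0,-0.04,0],[0,0,0]], "rotation": [[0,0,0],[0,0,0]]}}

```text
time: 8.45
tool_pos: [0.4833, -0.1959, 0.0642]
tcp_rot: [-2.406, -2.02, 0.0]
wrist_force: [-0.7, 0.6, -1.9]
width: 0.183
grip_force: 29.3
```

{"fn": "apply_moves", "kwargs": {"fingers": [0,0], "travel": [[0,-0.03,0],[0,0,0]], "rotation": [[0,0,0],[0,0,0]]}}

```text
time: 8.65
tool_pos: [0.4826, -0.1958, 0.0644]
tcp_rot: [2.405, 2.019, 0.001]
wrist_force: [1.5, -0.6, -3.1]
width: 0.186
grip_force: 29.3
```

{"fn": "apply_moves", "kwargs": {"fingers": [0,0], "travel": [[0,-0.03,0],[0,0,0]], "rotation": [[0,0,0],[0,0,0]]}}

```text
time: 8.85
tool_pos: [0.4824, -0.1959, 0.0645]
tcp_rot: [2.404, 2.017, 0.004]
wrist_force: [6.2, -1.1, -7.4]
width: 0.181
grip_force: 29.4
```

{"fn": "apply_moves", "kwargs": {"fingers": [0,0], "travel": [[0,-0.03,0],[0,0,0]], "rotation": [[0,0,0],[0,0,0]]}}

```text
time: 9.05
tool_pos: [0.4823, -0.1959, 0.0645]
tcp_rot: [2.402, 2.015, 0.007]
wrist_force: [11.2, -1.7, -11.9]
width: 0.181
grip_force: 29.5
```

{"fn": "apply_moves", "kwargs": {"fingers": [0,0,0,0,0,0,0,0], "travel": [[0,0.07,0],[0,0.075,0],[0,0,0],[0.16,0,0],[0.16,0,0.03],[0.15,0,0.05],[0.1,0,0.05],[0,0,0]], "rotation": [[0,0,0],[0,0,0],[0,0,0],[0,0,0],[0,0,0],[0,0,0],[0,0,0],[0,0,0]]}}

```text
time: 9.85
tool_pos: [0.4909, -0.1674, 0.0574]
tcp_rot: [-2.405, -2.021, 0.0]
wrist_force: [-1.3, -2.5, -0.8]
width: 0.184
grip_force: 29.8
```

{"fn": "apply_moves", "kwargs": {"fingers": [0.5,0.5,0.5,0.5,0.5,0.5,0.5,0.5], "travel": [[0,0,0],[0,0,0],[0,0,0],[0,0,-0.2],[0,0,-0.5],[-0.1,0,-0.5],[-0.2,0,-0.5],[0,0,-0.3]], "rotation": [[0,0,0],[0,0,0],[0,0,0],[0,0,0],[0,0,0],[0,0,0],[0,0,0],[0,0,0]]}}

```text
time: 10.65
tool_pos: [0.4897, -0.1843, 0.1609]
tcp_rot: [2.405, 2.016, 0.003]
wrist_force: [0.2, -0.4, -0.7]
width: 0.497
grip_force: 0.0
```

```bash
cat > d.py <<'E'
from h import *
c,d=cam("wrist"),cam("side")
save("w2.png",np.vstack([cv2.resize(c["image"][110:290,180:440],(780,540))[:,:390*2]]))
for n,x in (("wrist",c),("side",d)):
  for k,z in (("pin_knob",.035),("pin_tip",.038),("notch",.038),("recess",.046)):
    print(n,k,[(np.round(t["location"],1).tolist(),round(t["p"],2),np.round(atz(x,t["location"],z),4)) for t in tip_of(n,k)[:3]])
s=read_state();print(s["time"],s["tool_pos"])
E
python3 d.py
```

```text
wrist pin_knob [([279.6, 162.0], 0.91, array([ 0.493, -0.147,  0.035]))]
wrist pin_tip [([340.5, 210.2], 0.91, array([ 0.543, -0.203,  0.038])), ([281.2, 214.4], 0.35, array([ 0.486, -0.197,  0.038]))]
wrist notch [([279.1, 198.0], 0.63, array([ 0.487, -0.18 ,  0.038]))]
wrist recess [([395.5, 214.4], 0.68, array([ 0.592, -0.213,  0.046]))]
side pin_knob [([276.5, 237.4], 0.91, array([0.55 , 0.017, 0.035])), ([260.8, 300.3], 0.88, array([ 0.495, -0.15 ,  0.035]))]
side pin_tip [([264.8, 244.4], 0.8, array([ 0.524, -0.005,  0.038])), ([331.1, 335.9], 0.57, array([ 0.583, -0.248,  0.038]))]
side notch [([261.1, 312.9], 0.94, array([ 0.491, -0.181,  0.038])), ([330.8, 335.9], 0.44, array([ 0.583, -0.248,  0.038]))]
side recess [([331.4, 315.8], 0.73, array([ 0.592, -0.217,  0.046]))]
11.15 [ 0.488 -0.183  0.156]
```

View pics/w2.png

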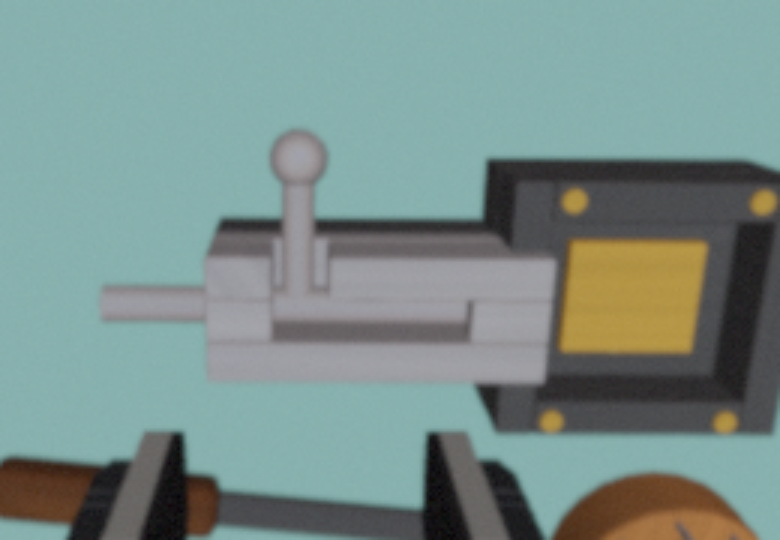

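Parked: ball at (300,157) in the crop, stem centred in the notch, rod tip out of the recess, recess clear with only the brass plate (635,296) in it. Now the recess centre from the four brass studs, and the way to the stake.

Run:
```python
from h import *
c=cam("wrist")
im=cv2.cvtColor(c["image"],cv2.COLOR_RGB2HSV);m=((im[...,0]>12)&(im[...,0]<32)&(im[...,1]>110)&(im[...,2]>90)).astype(np.uint8)
n,l,st,ce=cv2.connectedComponentsWithStats(m)
W=[]
for i in range(1,n):
    if 12<st[i,4]<90: W.append(atz(c,ce[i],.047));print(ce[i],st[i,4],W[-1])
    elif st[i,4]>=90: print("big",ce[i],st[i,4],atz(c,ce[i],.029))
plan((0.513,0.19,0.20),140,20)
print(read_state()["tool_pos"])
```

```text
[375.545 179.436] 55 [ 0.572 -0.172  0.047]
[439.196 179.929] 56 [ 0.627 -0.182  0.047]
big [394.094 211.199] 1761 [ 0.592 -0.212  0.029]
[367.071 253.19 ] 42 [ 0.559 -0.243  0.047]
[425.854 253.805] 41 [ 0.614 -0.253  0.047]
big [407.84  291.502] 1324 [ 0.602 -0.306  0.029]
[188.424 282.152] 33 [ 0.381 -0.244  0.047]
[427.433 357.8  ] 30 [ 0.613 -0.381  0.047]
big [159.729 404.858] 649 [ 0.289 -0.419  0.029]
yaw from -10.0 turn -30.0 dist [0.025 0.373 0.043]
travel [[0.371, -0.04, -0.043], [0.37, -0.05, -0.043], [0.369, -0.059, -0.043], [0.367, -0.069, -0.043], [0.365, -0.079, -0.043], [0.363, -0.088, -0.043], [0.361, -0.098, -0.043], [0.358, -0.107, -0.043], [0.355, -0.116, -0.043], [0.352, -0.126, -0.043], [0.348, -0.135, -0.043], [0.345, -0.144, -0.043], [0.341, -0.153, -0.043], [0.337, -0.162, -0.043], [0.332, -0.17, -0.043], [0.328, -0.179, -0.043], [0.323, -0.188, -0.043], [0.318, -0.196, -0.043], [0.313, -0.204, -0.043], [0.307, -0.212, -0.043]]
rotation [[-0.001, 0.0, 0.25], [-0.001, 0.0, 0.25], [-0.001, 0.0, 0.25], [-0.001, 0.0, 0.25], [-0.001, 0.0, 0.25], [-0.001, 0.0, 0.25], [-0.001, 0.0, 0.25], [-0.001, 0.0, 0.25], [-0.001, 0.0, 0.25], [-0.001, 0.0, 0.25], [-0.001, 0.0, 0.25], [-0.001, 0.0, 0.25], [-0.001, 0.0, 0.25], [-0.001, 0.0, 0.25], [-0.001, 0.0, 0.25], [-0.001, 0.0, 0.25], [-0.001, 0.0, 0.25], [-0.001, 0.0, 0.25], [-0.001, 0.0, 0.25], [-0.001, 0.0, 0.25]]
[ 0.488 -0.183  0.157]
```

{"fn": "apply_moves", "kwargs": {"fingers": [0.8,0.8,0.8,0.8,0.8,0.8,0.8,0.8,0.8,0.8,0.8,0.8], "travel": [[0.62,-0.07,-0.07],[0.62,-0.09,-0.07],[0.61,-0.12,-0.07],[0.61,-0.15,-0.07],[0.6,-0.17,-0.07],[0.59,-0.2,-0.07],[0.58,-0.23,-0.07],[0.57,-0.25,-0.07],[0.56,-0.28,-0.07],[0.54,-0.3,-0.07],[0.53,-0.33,-0.07],[0.52,-0.35,-0.07]], "rotation": [[0,0,0.42],[0,0,0.42],[0,0,0.42],[0,0,0.42],[0,0,0.42],[0,0,0.42],[0,0,0.42],[0,0,0.42],[0,0,0.42],[0,0,0.42],[0,0,0.42],[0,0,0.42]]}}

```text
time: 12.4
tool_pos: [0.5128, 0.1918, 0.1995]
tcp_rot: [2.851, 1.32, -0.001]
wrist_force: [0.7, -1.2, 0.2]
width: 0.801
grip_force: 0.0
```

```bash
cat > e.py <<'E'
from h import *
import sys
c=cam("wrist");save(sys.argv[1],cv2.resize(c["image"],(784,588),interpolation=cv2.INTER_CUBIC))
for k,z in (("ridge_top",.06),("ridge_stake",0.)):
    print(k,[(np.round(t["location"],1).tolist(),round(t["p"],2),np.round(atz(c,t["location"],z),4)) for t in tip_of("wrist",k)[:2]])
for r in regions_of("wrist","ridge_stake")[:2]:
    cs,_=cv2.findContours(r["mask"].astype(np.uint8),cv2.RETR_EXTERNAL,cv2.CHAIN_APPROX_NONE)
    q=max(cs,key=cv2.contourArea).reshape(-1,2)
    P=np.array([atz(c,p,.024)[:2]*1000 for p in q]).astype(np.float32);print(r["p"],r["bbox"],cv2.minAreaRect(P))
s=read_state();print(s["time"],s["tool_pos"],R.from_rotvec(s["tcp_rot"]).as_matrix()[:,1],s["wrist_force"])
E
python3 e.py w3.png
```

```text
ridge_top [([286.1, 201.5], 0.82, array([0.512, 0.185, 0.06 ])), ([441.2, 399.2], 0.42, array([ 0.493, -0.15 ,  0.06 ]))]
ridge_stake [([288.3, 186.0], 0.83, array([0.515, 0.184, 0.   ]))]
0.56 [260.5, 161.3, 51.2, 70.8] ((509.6739501953125, 180.989501953125), (79.87138366699219, 55.79966354370117), 50.04545211791992)
12.6 [0.513 0.191 0.199] [ 0.765 -0.644 -0.   ] [-0.467 -0.825  0.566]
```

View pics/w3.png

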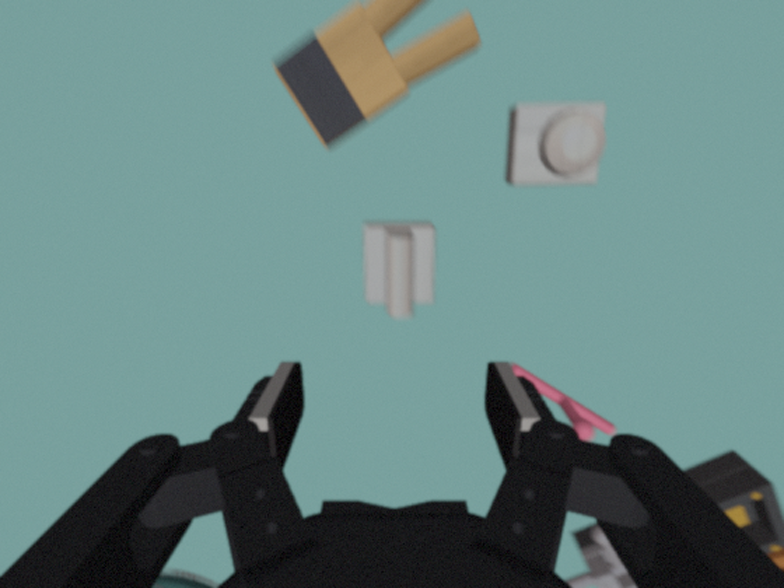

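Ridge stake at (400,265), ridge vertical in the picture (yaw 50°), centred between the fingers' line; the dome stake (570,140) is well clear. Measured ridge top height 58 mm against 60. Grasping across the ridge.

{"fn": "apply_moves", "kwargs": {"fingers": [0.7,0.7,0.7,0.7,0.7,0.7,0,0,0,0,0,0], "travel": [[-0.05,0.05,0.7],[-0.05,0.05,0.7],[0,0,0.7],[0,0,0.7],[0,0,0.57],[0,0,0],[0,0,0],[0,0,0],[0,0,0],[0,0,0],[0,0,0],[0,0,0]], "rotation": [[0,0,0],[0,0,0],[0,0,0],[0,0,0],[0,0,0],[0,0,0],[0,0,0],[0,0,0],[0,0,0],[0,0,0],[0,0,0],[0,0,0]], "newtons": 60}}

```text
time: 13.8
tool_pos: [0.5158, 0.1839, 0.0338]
tcp_rot: [2.849, 1.322, 0.007]
wrist_force: [0.1, -2.3, 6.9]
width: 0.216
grip_force: 62.0
```

{"fn": "apply_moves", "kwargs": {"fingers": [0,0,0,0,0], "travel": [[0,0,-0.3],[0,0,-0.8],[0,0,-0.9],[0,0,-0.6],[0,0,0]], "rotation": [[0,0,0],[0,0,0],[0,0,0],[0,0,0],[0,0,0]]}}

```text
time: 14.3
tool_pos: [0.5173, 0.1847, 0.1677]
tcp_rot: [2.848, 1.322, 0.017]
wrist_force: [1.1, 0.4, -3.9]
width: 0.219
grip_force: 60.7
```

```bash
cat > f.py <<'E'
from h import *
C=[(n,cam(n)) for n in ("wrist","top","side")]
s=read_state();T=R.from_rotvec(s["tcp_rot"]).as_matrix();p=np.array(s["tool_pos"])
for k in ("ridge_top","ridge_stake"):
    ob=[]
    for n,c in C:
        pr=proj(c,p+T[:,2]*(-.030 if k=="ridge_top" else .030))
        L=[t["location"] for t in tip_of(n,k) if np.hypot(*(np.array(t["location"])-pr))<25]
        if L: ob.append((c,L[0])); print(k,n,np.round(L[0],1),"pred",pr)
    if len(ob)>1:
        x,e=tri(ob);print(k,x,e,"in tool mm",T.T@(x-p)*1000)
print(s["time"],p,s["width"],s["grip_force"],s["wrist_force"])
plan((0.593,-0.2125,0.150),80,20)
E
python3 f.py
```

```text
ridge_top wrist [280.9 294.7] pred [279.267 294.985]
ridge_top top [199.7 235.1] pred [203.093 237.878]
ridge_top side [244.4 135. ] pred [241.821 131.207]
ridge_top [0.516 0.185 0.185] [5.7, 5.6, 4.7] in tool mm [  3.91    1.306 -25.344]
ridge_stake wrist [281.2 240.5] pred [279.219 243.658]
ridge_stake top [212.4 239.8] pred [208.159 237.863]
ridge_stake side [245.9 158.4] pred [243.536 158.094]
ridge_stake [0.513 0.179 0.128] [4.2, 6.7, 4.6] in tool mm [-2.65   3.056 31.876]
14.45 [0.512 0.183 0.16 ] 0.2179271433248357 60.56538328528404 [-0.884 -0.673 -4.966]
yaw from -40.2 turn -59.8 dist [ 0.08  -0.396 -0.01 ]
travel [[-0.25, 0.317, 0.01], [-0.233, 0.33, 0.01], [-0.216, 0.341, 0.01], [-0.198, 0.352, 0.01], [-0.179, 0.362, 0.01], [-0.16, 0.371, 0.01], [-0.14, 0.379, 0.01], [-0.121, 0.385, 0.009], [-0.1, 0.391, 0.009], [-0.08, 0.396, 0.009], [-0.059, 0.399, 0.009], [-0.038, 0.402, 0.009], [-0.017, 0.403, 0.009], [0.004, 0.404, 0.009], [0.025, 0.403, 0.009], [0.046, 0.401, 0.009], [0.067, 0.398, 0.009], [0.087, 0.394, 0.009], [0.108, 0.389, 0.01], [0.128, 0.383, 0.01]]
rotation [[-0.0, 0.002, 0.498], [-0.0, 0.002, 0.498], [-0.0, 0.002, 0.498], [-0.0, 0.002, 0.498], [-0.0, 0.002, 0.498], [-0.0, 0.002, 0.498], [-0.0, 0.002, 0.498], [-0.0, 0.002, 0.498], [-0.0, 0.002, 0.498], [-0.0, 0.002, 0.498], [-0.0, 0.002, 0.498], [-0.0, 0.002, 0.498], [-0.0, 0.002, 0.498], [-0.0, 0.002, 0.498], [-0.0, 0.002, 0.498], [-0.0, 0.002, 0.498], [-0.0, 0.002, 0.498], [-0.0, 0.002, 0.498], [-0.0, 0.002, 0.498], [-0.0, 0.002, 0.498]]
```

{"fn": "apply_moves", "kwargs": {"fingers": [0,0,0,0,0,0,0,0,0,0,0,0], "travel": [[-0.42,0.53,0.02],[-0.37,0.56,0.02],[-0.32,0.59,0.02],[-0.27,0.62,0.02],[-0.21,0.64,0.02],[-0.16,0.66,0.02],[-0.1,0.67,0.02],[-0.04,0.67,0.02],[0.02,0.67,0.02],[0.08,0.67,0.02],[0.13,0.66,0.02],[0.19,0.64,0.02]], "rotation": [[0,0,0.83],[0,0,0.83],[0,0,0.83],[0,0,0.83],[0,0,0.83],[0,0,0.83],[0,0,0.83],[0,0,0.83],[0,0,0.83],[0,0,0.83],[0,0,0.83],[0,0,0.83]]}}

```text
time: 15.95
tool_pos: [0.5935, -0.2139, 0.1483]
tcp_rot: [-3.129, 0.279, 0.002]
wrist_force: [-0.0, 0.3, -4.6]
width: 0.217
grip_force: 60.5
```

{"fn": "apply_moves", "kwargs": {"fingers": [0,0,0], "travel": [[0,0,0],[0,0,0],[0,0,0]], "rotation": [[0,0,0],[0,0,0],[0,0,0]]}}

```text
time: 16.25
tool_pos: [0.5932, -0.2118, 0.1485]
tcp_rot: [-3.129, 0.272, 0.003]
wrist_force: [-0.6, -0.3, -3.5]
width: 0.218
grip_force: 60.6
```

```bash
cat > g.py <<'E'
from h import *
c,d=cam("wrist"),cam("side")
save("w4.png",np.vstack([cv2.resize(c["image"][130:410,130:430],(600,560)),]))
save("s4.png",cv2.resize(d["image"][200:380,200:420],(784,641))[:600])
s=read_state();print(s["time"],s["tool_pos"],s["wrist_force"],s["width"])
plan((0.593,-0.2125,0.09),79.8,6)
E
python3 g.py
```

```text
16.35 [ 0.593 -0.211  0.149] [-0.915  0.905 -4.142] 0.21813621581004772
yaw from -99.9 turn -0.3 dist [-0.    -0.001 -0.059]
travel [[-0.001, 0.004, 0.196], [-0.001, 0.004, 0.196], [-0.001, 0.004, 0.196], [-0.001, 0.004, 0.196], [-0.001, 0.004, 0.196], [-0.001, 0.004, 0.196]]
rotation [[-0.001, 0.001, 0.008], [-0.001, 0.001, 0.008], [-0.001, 0.001, 0.008], [-0.001, 0.001, 0.008], [-0.001, 0.001, 0.008], [-0.001, 0.001, 0.008]]
```

View pics/w4.png

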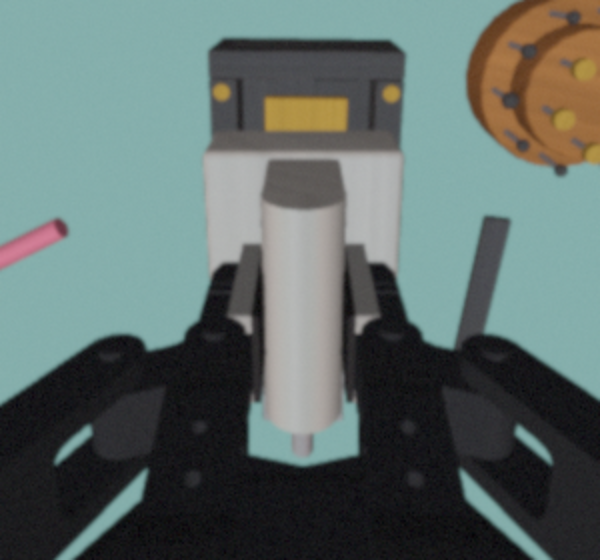

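Run:
```python
from h import *
c=cam("wrist");s=read_state();T=R.from_rotvec(s["tcp_rot"]).as_matrix();p=np.array(s["tool_pos"])
def tl(col,row,z): return T.T@(atz(c,(130+col/2,130+row/2),z)-p)*1000
print("TCP",p)
for z0 in (.030,.033):
    print("foot +x bottom/top edge",tl(303,133,p[2]-z0),tl(303,150,p[2]-z0+.024),"foot L/R at top edge",tl(206,150,p[2]-z0+.024)[1],tl(402,150,p[2]-z0+.024)[1])
im=cv2.cvtColor(c["image"],cv2.COLOR_RGB2HSV);m=((im[...,0]>12)&(im[...,0]<32)&(im[...,1]>110)&(im[...,2]>90)).astype(np.uint8)
n,l,st,ce=cv2.connectedComponentsWithStats(m)
for i in range(1,n):
    if st[i,4]>12 and ce[i][1]<200 and ce[i][0]<350: 
        w=atz(c,ce[i],.047 if st[i,4]<90 else .029);print("stud",ce[i],st[i,4],w,"tool",T.T@(w-p)*1000)
print("tip z",T[:,2], s["time"])
```

```text
TCP [ 0.594 -0.211  0.149]
foot +x bottom/top edge [29.309 -0.136 29.983] [31.338 -0.164  5.982] foot L/R at top edge -26.13631442193764 26.34468475209851
foot +x bottom/top edge [28.465 -0.132 32.984] [30.399 -0.161  8.983] foot L/R at top edge -26.654177665296167 26.88097403829781
stud [240.842 175.649] 57 [ 0.627 -0.182  0.047] tool [ 27.462 -34.691 102.087]
stud [325.714 176.5  ] 56 [ 0.613 -0.253  0.047] tool [ 26.728  37.658 102.066]
stud [282.83  186.452] 706 [ 0.607 -0.215  0.029] tool [ 13.608   1.206 120.084]
tip z [-0.001  0.    -1.   ] 16.4
```

Run:
```python
from h import *
from scipy.ndimage import gaussian_filter1d
im=cv2.imread("pics/w4.png");g=cv2.cvtColor(im,cv2.COLOR_BGR2GRAY).astype(float)
pr=gaussian_filter1d(g[:,290:316].mean(1),2);d=np.diff(pr)
print("row edges",[(i,round(d[i],1)) for i in range(2,len(d)-2) if abs(d[i])>2.5 and abs(d[i])==abs(d[i-3:i+4]).max()])
pr=gaussian_filter1d(g[165:215].mean(0),2);d=np.diff(pr)
print("col edges r165-215",[(i,round(d[i],1)) for i in range(2,len(d)-2) if abs(d[i])>2.5 and abs(d[i])==abs(d[i-3:i+4]).max()])
c=cam("wrist");s=read_state();T=R.from_rotvec(s["tcp_rot"]).as_matrix();p=np.array(s["tool_pos"])
def tl(col,row,z): return T.T@(atz(c,(130+col/2,130+row/2),p[2]-z)-p)*1000
for zc in (-.024,-.027,-.030,-.033):
    a,b=tl(303,208,zc)[0],tl(303,431,zc)[0];print(zc,a,b,"len",a-b,"mid",(a+b)/2)
```

```text
row edges [(38, np.float64(-16.7)), (50, np.float64(5.7)), (97, np.float64(9.7)), (130, np.float64(-7.9)), (150, np.float64(9.4)), (159, np.float64(-11.3)), (208, np.float64(11.6)), (433, np.float64(-4.4)), (465, np.float64(-18.7))]
col edges r165-215 [(206, np.float64(2.6)), (263, np.float64(-6.9)), (343, np.float64(8.6)), (397, np.float64(-3.5)), (554, np.float64(-2.6)), (566, np.float64(2.7))]
-0.024 27.26155367464036 -34.095104364345254 len 61.356658038985614 mid -3.4167753448524465
-0.027 28.538234190265992 -31.27733631094802 len 59.81557050121401 mid -1.3695510603410135
-0.03 29.81491470589163 -28.459568257550792 len 58.27448296344242 mid 0.6776732241704195
-0.033 31.09159522151727 -25.641800204153668 len 56.733395425670935 mid 2.724897508681801
```

{"fn": "apply_moves", "kwargs": {"fingers": [0,0,0,0,0,0,0], "travel": [[0.016,0.03,0.3],[0,0,0.4],[0,0,0.4],[0,0,0.22],[0,0,0],[0,0,0.1],[0,0,0]], "rotation": [[0,0,0],[0,0,0],[0,0,0],[0,0,0],[0,0,0],[0,0,0],[0,0,0]]}}

```text
time: 17.15
tool_pos: [0.5943, -0.2142, 0.0784]
tcp_rot: [3.13, -0.273, -0.0]
wrist_force: [0.6, -0.2, -3.3]
width: 0.216
grip_force: 60.6
```

{"fn": "apply_moves", "kwargs": {"fingers": [0,0,0,0], "travel": [[0,0,0.06],[0,0,0],[0,0,0.06],[0,0,0]], "rotation": [[0,0,0],[0,0,0],[0,0,0],[0,0,0]]}}

```text
time: 17.55
tool_pos: [0.5941, -0.2142, 0.0721]
tcp_rot: [-3.13, 0.273, 0.001]
wrist_force: [-0.5, 0.7, -3.7]
width: 0.219
grip_force: 60.6
```

{"fn": "apply_moves", "kwargs": {"fingers": [0,0,0,0], "travel": [[0,0,0.08],[0,0,0],[0,0,0.08],[0,0,0]], "rotation": [[0,0,0],[0,0,0],[0,0,0],[0,0,0]]}}

```text
time: 17.95
tool_pos: [0.594, -0.2141, 0.0636]
tcp_rot: [-3.129, 0.273, 0.001]
wrist_force: [-0.3, 0.3, -4.3]
width: 0.222
grip_force: 60.7
```

{"fn": "apply_moves", "kwargs": {"fingers": [0,0,0,0], "travel": [[0,0,0.06],[0,0,0],[0,0,0.06],[0,0,0]], "rotation": [[0,0,0],[0,0,0],[0,0,0],[0,0,0]]}}

```text
time: 18.35
tool_pos: [0.5946, -0.2143, 0.0586]
tcp_rot: [3.129, -0.274, 0.001]
wrist_force: [-2.7, 1.4, 2.0]
width: 0.221
grip_force: 61.5
```

{"fn": "apply_moves", "kwargs": {"fingers": [0,0], "travel": [[0,0,0.06],[0,0,0]], "rotation": [[0,0,0],[0,0,0]]}}

```text
time: 18.55
tool_pos: [0.5946, -0.2143, 0.0558]
tcp_rot: [3.129, -0.273, 0.001]
wrist_force: [-3.3, 2.1, 5.3]
width: 0.22
grip_force: 61.8
```

{"fn": "apply_moves", "kwargs": {"fingers": [0,0], "travel": [[0,0,0.05],[0,0,0]], "rotation": [[0,0,0],[0,0,0]]}}

```text
time: 18.75
tool_pos: [0.5947, -0.2143, 0.0558]
tcp_rot: [3.129, -0.273, 0.001]
wrist_force: [-9.1, 3.4, 18.8]
width: 0.216
grip_force: 63.6
```

{"fn": "apply_moves", "kwargs": {"fingers": [0,0], "travel": [[0,0,0.04],[0,0,0]], "rotation": [[0,0,0],[0,0,0]]}}

```text
time: 18.95
tool_pos: [0.5947, -0.2143, 0.0557]
tcp_rot: [3.129, -0.273, 0.001]
wrist_force: [-14.1, 5.4, 28.6]
width: 0.221
grip_force: 65.0
```

Contact with the floor at TCP 0.0557, i.e. underside at about 0.022: home. Ease off, release, rise and look.

{"fn": "apply_moves", "kwargs": {"fingers": [0,0,0.45,0.45,0.45,0.45,0.45,0.45,0.45,0.45], "travel": [[0,0,-0.08],[0,0,0],[0,0,0],[0,0,0],[0,0,0],[0,0,-0.3],[0,0,-0.7],[0,0,-0.9],[0,0,-0.6],[0,0,0]], "rotation": [[0,0,0],[0,0,0],[0,0,0],[0,0,0],[0,0,0],[0,0,0],[0,0,0],[0,0,0],[0,0,0],[0,0,0]]}}

```text
time: 19.95
tool_pos: [0.5985, -0.2159, 0.1878]
tcp_rot: [3.126, -0.273, 0.019]
wrist_force: [0.1, -0.2, 0.9]
width: 0.447
grip_force: 0.0
```

Run:
```python
from h import *
C={n:cam(n) for n in ("wrist","side")}
a=cv2.resize(C["wrist"]["image"][80:300,180:400],(400,400));b=cv2.resize(C["side"]["image"][240:380,220:410],(400,295),interpolation=cv2.INTER_CUBIC)
v=np.zeros((400,800,3),np.uint8);v[:,:400]=a;v[:295,400:]=b;save("w5.png",v)
a=np.radians(-10.2);ex=np.array([np.cos(a),np.sin(a),0]);ey=np.array([-ex[1],ex[0],0]);H=np.array([.593,-.2125,0])
for k in ("ridge_top","pin_knob","pin_tip"):
    ob=[]
    for n,c in C.items():
        g=H+(ex*0+[0,0,.082] if k=="ridge_top" else -.109*ex+.046*ey+[0,0,.035] if k=="pin_knob" else -.049*ex+[0,0,.038])
        L=[t["location"] for t in tip_of(n,k) if np.hypot(*(np.array(t["location"])-proj(c,g)))<15]
        if L: ob.append((c,L[0]))
    if len(ob)>1:
        x,e=tri(ob);print(k,x,e,"holder",(x-H)@ex,(x-H)@ey,x[2])
s=read_state();print(s["time"],s["tool_pos"],s["wrist_force"])
```

```text
ridge_top [ 0.595 -0.214  0.084] [1.5, 1.5] holder 0.0019095667577578358 -0.0010892599922143293 0.08409977255154508
pin_knob [ 0.49  -0.146  0.033] [0.5, 0.5] holder -0.11326324945274288 0.04700190573593079 0.03280564243868826
20.35 [ 0.593 -0.214  0.178] [-0.202  1.048 -0.543]
```

View pics/w5.png

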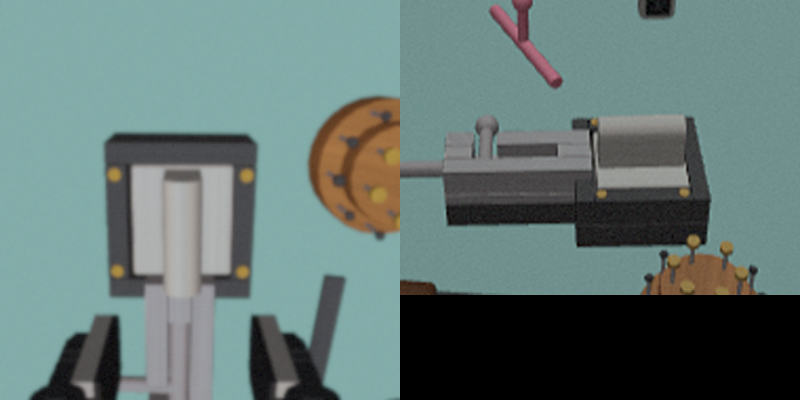

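Wrist half: the stake's foot fills the recess squarely (180,220) between the four studs, ball lying in the notch at the lower left; side half: foot level with the rim (640,175), ball at (487,125) down. I check the seat with a shut-finger press on the ridge's top.

{"fn": "apply_moves", "kwargs": {"fingers": [0,0,0,0,0,0,0,0,0], "travel": [[0,0,0],[0,0,0],[0,0,0],[0,0,0],[0,0,0.6],[0,0,0.6],[0,0,0.5],[0,0,0],[0,0,0]], "rotation": [[0,0,0],[0,0,0],[0,0,0],[0,0,0],[0,0,0],[0,0,0],[0,0,0],[0,0,0],[0,0,0]]}}

```text
time: 21.25
tool_pos: [0.5941, -0.2141, 0.0947]
tcp_rot: [-3.129, 0.274, 0.001]
wrist_force: [0.5, 0.1, 0.4]
width: -0.0
grip_force: 0.0
```

{"fn": "apply_moves", "kwargs": {"fingers": [0,0,0,0], "travel": [[0,0,0.08],[0,0,0.08],[0,0,0],[0,0,0]], "rotation": [[0,0,0],[0,0,0],[0,0,0],[0,0,0]]}}

```text
time: 21.65
tool_pos: [0.5946, -0.2143, 0.0874]
tcp_rot: [3.129, -0.274, 0.001]
wrist_force: [-0.2, -0.0, -0.8]
width: -0.001
grip_force: 0.0
```

{"fn": "apply_moves", "kwargs": {"fingers": [0,0,0], "travel": [[0,0,0.07],[0,0,0],[0,0,0]], "rotation": [[0,0,0],[0,0,0],[0,0,0]]}}

```text
time: 21.95
tool_pos: [0.5942, -0.2141, 0.0831]
tcp_rot: [-3.13, 0.273, 0.001]
wrist_force: [-0.4, -0.5, 0.5]
width: 0.004
grip_force: 0.0
```

{"fn": "apply_moves", "kwargs": {"fingers": [0,0,0], "travel": [[0,0,0.06],[0,0,0],[0,0,0]], "rotation": [[0,0,0],[0,0,0],[0,0,0]]}}

```text
time: 22.25
tool_pos: [0.5947, -0.2144, 0.0819]
tcp_rot: [3.129, -0.273, 0.001]
wrist_force: [-3.6, 0.6, 7.6]
width: -0.0
grip_force: 4.0
```

{"fn": "apply_moves", "kwargs": {"fingers": [0,0,0], "travel": [[0,0,0.04],[0,0,0],[0,0,0]], "rotation": [[0,0,0],[0,0,0],[0,0,0]]}}

```text
time: 22.55
tool_pos: [0.5948, -0.2144, 0.0818]
tcp_rot: [3.129, -0.273, 0.001]
wrist_force: [-7.6, 2.5, 16.9]
width: 0.002
grip_force: 8.6
```

{"fn": "apply_moves", "kwargs": {"fingers": [0,0,0,0,0,0,0,0], "travel": [[0,0,-0.2],[0,0,-0.8],[0,0,-0.8],[0,0,-0.5],[0,0,0],[0,0,0],[0,0,0],[0,0,0]], "rotation": [[0,0,0],[0,0,0],[0,0,0],[0,0,0],[0,0,0],[0,0,0],[0,0,0],[0,0,0]]}}

```text
time: 23.35
tool_pos: [0.5931, -0.2137, 0.1909]
tcp_rot: [-3.129, 0.273, 0.006]
wrist_force: [0.3, 0.1, -0.7]
width: 0.001
grip_force: 0.0
```

```bash
python3 -c "
from h import *
s=read_state();print(s['tool_pos'],s['wrist_force'],s['time']);print(finish_job())"
```

```text
[ 0.593 -0.214  0.191] [ 0.277  0.132 -0.658] 23.35
the job is handed in; nothing more can be done
None
```

I handed the job in at 23.35 s, but `finish_job()` returned no verdict. The pin is parked in the side notch, and the ridge stake is pressed home: its ridge top measured 81.9 mm above the bench, and 82 mm is flush. I did not re-measure the four bystanders at the end, but no move brought the arm near them.

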